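# Clamp the cap on the core test cell

### The job

Close the core test cell: swing the open half of its hinged clamp ring round the two flanges so that the loose cap slides home over the pot, then swing the hook latch over the keeper pin and push its handle on until the clamp is firmly tight. Tighten by feel to about 11 newtons of push at the handle, never forcing it, and leave the other things on the table alone.

Things in the scene. Friction and masses are not known exactly. Their poses are not given: they have to be found in the camera images.
- cell: Fixed core test cell: 150 x 200 mm steel base plate, upright pot topped by a 72 mm flange, and the fixed half of a steel clamp ring (radius 46 mm, 37 to 64 mm above the table) round the flange's +x side. Origin on the pot's axis at table level; z up. Here the jaw's hinge is at x 0, y -54 mm, the latch pivot at x 26, y 74 mm. Only the two handle posts stand higher than 79 mm.
- pot_axis (a point): Centre of the upper face of the pot's flange (50 mm above the table), where the cap must be centred.
- cap: Loose aluminium flanged cap, 350 g: flange 72 mm wide and 6 mm thick, with a low boss 44 mm wide, 13 mm high in all. It lies on the pot's flange, a few mm off centre towards the open side (cell's -x). Origin at the centre of its underside.
- cap_centre (a point): Centre of the cap's flange, 3 mm above its underside.
- jaw: Swinging half of the ring. Origin on its vertical hinge at table level, z up. Closed, its x and y are parallel to the cell's; it starts open, turned counterclockwise from above by 0.5 to 0.85 rad, and closes clockwise, its groove passing over the flanges and pushing the cap home; the cap stops it within 0.02 rad of closed. The hinge is stiff (about 2 N at the post) and stays where left.
- jaw_post (a point): On the axis of the jaw's upright round handle post, 14 mm in diameter, from 62 to 112 mm above the table; this point is 90 mm above the table, at x -60, y 64 mm in the jaw's frame. Push it sideways or pinch it from above.
- latch: Hook latch: flat C-shaped cam hook on a lever, 66 to 74 mm above the table. Origin on its vertical pivot at table level, z up, x along the lever to the handle post. Starts open, lever 0.75 to 1.15 rad counterclockwise from the cell's x; closes counterclockwise with about 3 N at the post until the hook meets the pin. Stays where left.
- latch_post (a point): On the axis of the latch's upright round handle post, 14 mm wide, from 74 to 112 mm above the table; this point is 90 mm up, 80 mm from the pivot. Push it sideways or pinch it. Once the hook bears on the pin the push rises by a few N per 0.1 rad; depending on the pin's setting it is tight with the lever anywhere between 2.1 and 3.0 rad from the cell's x. Much over 13 N overtightens it.
- meter: Bystander: grey rugged moisture meter, 93 x 152 x 52 mm, with a round green button. Origin under its centre.
- core: Bystander: upright piece of white quartz core, 48 mm wide, 62 mm high. Origin under its centre.
- jar: Bystander: squat glass sample jar with black lid, 68 mm wide, 62 mm high. Origin under its centre.
- keeper_place (a point): Place of the keeper pin, an upright pin 10 mm wide on the jaw's free end, at x -14, y 128 mm in the jaw's frame; this point is 70 mm, the pin's top 79 mm above the table. The pin's screw setting along x differs from this by up to 3.8 mm either way and is not reported.
Things that resemble listed ones, but are neither listed nor needed, are in the scene too. There is more than one size of the cap; the one meant has the size given above.

How it is judged:
On the way:
1. the swinging half is closed round both flanges, with the cap pushed home (angle between the x axis of jaw and the x axis of cell, either way round below 0.06 rad and horizontal distance between cap_centre and pot_axis below 0.003 m), for 0.2 s.
At the end, for the whole second after the job is handed in: The swinging half is closed within 0.05 rad, the cap lies flat on the pot within 2.5 mm of its axis, and the latch, left by itself, pulls on the keeper pin with more than 16 N so that the ring squeezes the cap with more than 8 N (contact force between latch and jaw above 16 N and contact force between jaw and cap above 8 N and angle between the x axis of jaw and the x axis of cell, either way round below 0.05 rad and horizontal distance between cap_centre and pot_axis below 0.0025 m and angle between cap's own z axis and vertical below 0.04 rad and height (world z) of cap below 0.053 m); the robot touches nothing.
It fails at once if the clamp is forced: the hook pulls on the keeper pin with more than 46 N (contact force between latch and jaw above 46 N).
It fails at once if a bystander is pushed more than 15 mm (distance of any of meter, core, jar from where it was at the start of the episode above 0.015 m).
It also fails if it takes over 64 s, if anything falls off the work surface, if the arm or the gripper's body presses on something with over 40 N, if the wrist force passes 120 N, or if a joint passes its speed limit or range.

### The arm

A 6-joint arm with a two-finger parallel gripper is mounted at the origin on the work surface. World frame = base frame: x ahead of the robot, y to its left, z up, the work surface at z = 0. Lengths are in m, angles in rad, forces in N, time in s.
With the tool pointing down it reaches from about 0.4 to 0.925 m from the base axis. Payload 12.5 kg.
Tool frame: the origin (TCP) lies midway between the tips of the shut fingers; the grasp point (between the pads) lies 19 mm behind it; z points along the fingers, y is the line along which they close (so a half turn about z gives the same grasp; the last joint's range is limited). The gripper opens to 95 mm and grips with 3 to 60 N. Pads are 20 mm wide; open, the fingers measure 119 mm over their backs; the gripper's body (75 mm by 180 mm) begins 59 mm behind the grasp point.
Start: joints at [-1.333, 0.491, 1.559, -0, 1.092, -0.106], TCP at [0.211, -0.588, 0.215] pointing down, gripper open.
Joint ranges: [-3.1, 3.1], [-0.84, 2.19], [0.05, 2.79], [-1.13, 4.28], [0.06, 2.93], [-2.69, 2.69]. Speed limits (rad/s): [2.22, 2.22, 2.79, 3.14, 3.14, 3.14].

### API

Orientations are given as a unit quaternion [w, x, y, z].
In Python, from workcell import r gives the robot as it stands.
- The arm moves only by the tool jog_arm, never from a script. Its arguments are lists of equal length, an entry for each row: "slide": the shift along the tool's x, y, z in mm, a list of three; "rot": the turn, a rotation vector about the tool's x, y, z in degrees, a list of three. In form: {"slide": [[dx, dy, dz], ...], "rot": [[wx, wy, wz], ...]}. A call has 1 to 12 rows; each row is the pose to reach, as a shift and turn from the pose commanded when the call began, along the tool's axes at that moment; what a row does not reach only later rows make up. A row lasts 1/8 s, in which the tool goes at most 62.5 mm and 10.7 degrees, less where a joint would pass 70% of its speed; a pose out of reach is approached as far as the arm can. A call with a gripper value outside its range is refused whole. "fingers" is the opening in per cent of the stroke, from 0 (shut) to 100 (fully open), set as the call begins (left out, the last holds). The fingers move at their own pace and stop on an object; the grip force is fixed at half the most. Time passes only in rows, so rows that repeat a pose let the fingers close. It gives the time, the measured TCP pose, the force, the opening and the grip force at its end, in the units of the state.
- r.sense(): the state, without advancing time (a new reading comes with each control period).
- r.read_camera(name): name is "scene" or "top"; returns a dict with "image" (384x512x3 uint8, red, green, blue), "mtx" (3x3 intrinsics, pixels), "dist" ([k1, k2, p1, p2, k3] as OpenCV has them; the pictures are not rectified), "R" (3x3) and "t" (3): a world point X has camera coordinates R X + t. Camera axes: x right, y down, z forward; pixel columns grow to the right and rows downward; lengths in m; the calibration is good to about 2 mm. A picture is of the moment at which its call begins. There is no depth.
- r.job_done(): hands the job in; it is judged then, once.
The state is a dict: "t": time; "joint_pos": joint angles; "qvel": joint speeds; "joint_torque": joint torques, N m; "eef_pos": TCP position; "eef_rot": TCP orientation; "ft_force": force on the tool from outside, world axes, zero at the start; "moment": the same for the moment, N m; "finger_gap": opening from 0.0 (shut) to 1.0 (fully open); "grasp_force": force on a finger pad.
Only numpy, scipy, OpenCV 4.12 (cv2) and the standard library are available. Lean on these libraries where they do the work, as an engineer would, in place of code of your own. Each camera call takes 0.05 s, during which the arm holds its last target. There are 200 camera calls.

## Working session

There is one attempt and no reset: what is moved stays moved. The work goes in short steps, Python scripts to look and compute and a tool call to move; the robot and the scene stay as the last step left them, time stands still between calls to the robot, and variables do not carry over. Pictures are saved under pics/ and viewed, at most 10 in all, crops included, and the job is handed in when it is done.

Besides the shell and the picture viewer there is one more tool, called after "Request:" as a command line: name --argument value ..., lists and objects as JSON in quotes. jog_arm: Moves the arm, as the interface text tells. Its arguments: {"type":"object","properties":{"slide":{"type":"array"},"rot":{"type":"array"},"fingers":{"type":"number"}},"required":["slide","rot"]}

```bash
mkdir -p pics
python3 - <<'E'
from workcell import r
import cv2,json
s=r.sense();print({k:s[k] for k in('t','eef_pos','eef_rot','ft_force','finger_gap')})
for n in('scene','top'):
    c=r.read_camera(n);cv2.imwrite(f'pics/{n}0.png',cv2.resize(c['image'][:,:,::-1],None,fx=1.5,fy=1.5,interpolation=cv2.INTER_CUBIC))
    print(n,c['mtx'],c['dist'],c['R'],c['t'])
E
```

```text
{'t': 0.0, 'eef_pos': array([ 0.21062409, -0.58815027,  0.21405381]), 'eef_rot': array([-5.83290493e-04,  9.85262380e-01,  1.71048828e-01, -4.08615453e-05]), 'ft_force': array([-0.53509508,  0.37308141, -0.38472169]), 'finger_gap': 0.9983468975186343}
scene [[492.99865155   0.         253.07969873]
 [  0.         492.99865155 189.22285239]
 [  0.           0.           1.        ]] [-0.02673135  0.          0.          0.          0.        ] [[ 0.76601557  0.64271708 -0.01161428]
 [ 0.46077681 -0.56159083 -0.68724121]
 [-0.44822413  0.52108588 -0.72633645]] [-0.4330043  -0.22692278  1.50963673]
top [[400.76073019   0.         253.4888064 ]
 [  0.         400.76073019 192.20177676]
 [  0.           0.           1.        ]] [-0.11836701  0.          0.          0.          0.        ] [[ 0.08272555 -0.9965638   0.00413155]
 [-0.97517107 -0.08180288 -0.20579036]
 [ 0.2054212   0.01299515 -0.97858738]] [-0.05789761  0.58569992  0.86624654]
```

View pics/scene0.png

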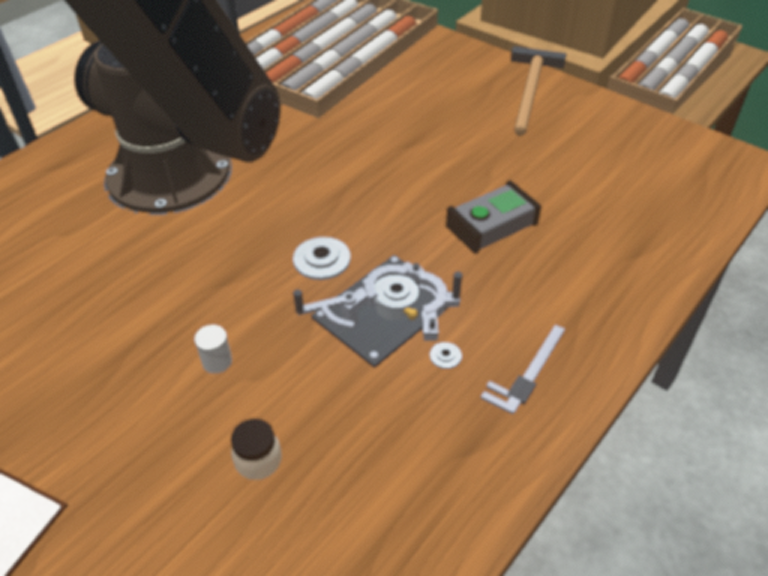

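View pics/top0.png

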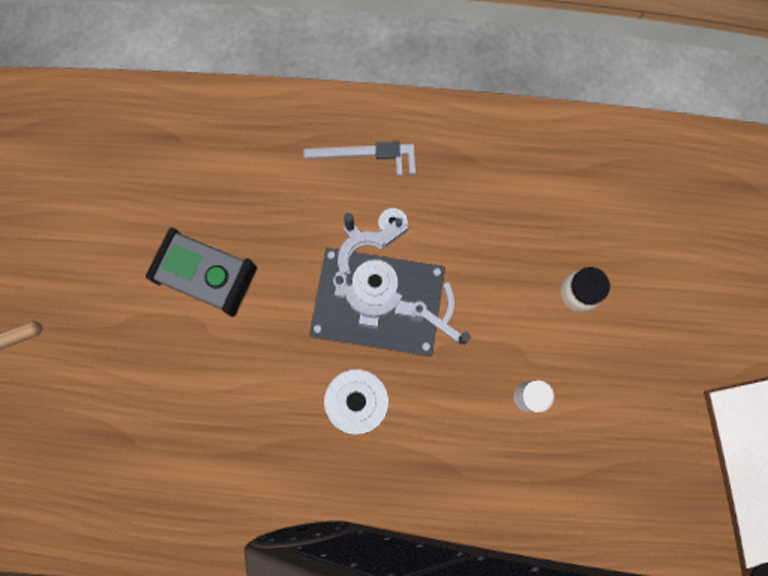

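The top view shows three cap-like discs: the one on the pot (375,281), a large one on the table (356,401) and a small one by the keeper (392,220). The one on the pot is the right cap: it matches the 72 mm flange and lies on the flange. The jaw post is at (349,219) and the latch post at (464,338). I'll confirm all of this in an enlarged crop.

Run:
```python
import cv2
a=cv2.imread('pics/top0.png')
c=a[195:375,290:490]; cv2.imwrite('pics/top0c.png',cv2.resize(c,None,fx=3.3,fy=3.3,interpolation=cv2.INTER_CUBIC))
```

```text
(no output)
```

View pics/top0c.png

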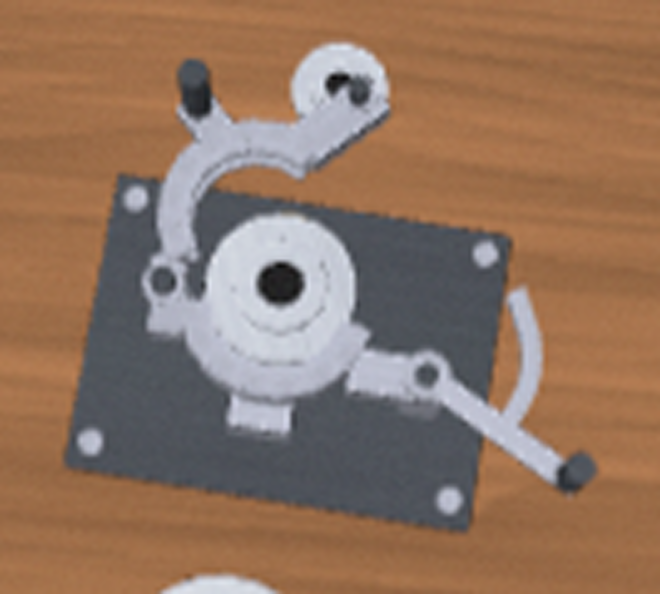

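The crop confirms it: the cap (280,283) sits in the fixed half-ring on the plate. Hinge (164,281), latch pivot (427,373), jaw post top (193,70), keeper pin top (360,86), latch post top (581,464). Next I fit the cell pose and the two angles.

```bash
cat > h.py <<'E'
import numpy as np, cv2
from scipy.optimize import least_squares
M={'scene':(np.array([[492.99865,0,253.0797],[0,492.99865,189.22285],[0,0,1]]),np.array([-0.02673135,0,0,0,0.]),np.array([[0.76601557,0.64271708,-0.01161428],[0.46077681,-0.56159083,-0.68724121],[-0.44822413,0.52108588,-0.72633645]]),np.array([-0.4330043,-0.22692278,1.50963673])),
'top':(np.array([[400.76073,0,253.4888],[0,400.76073,192.20178],[0,0,1]]),np.array([-0.11836701,0,0,0,0.]),np.array([[0.08272555,-0.9965638,0.00413155],[-0.97517107,-0.08180288,-0.20579036],[0.2054212,0.01299515,-0.97858738]]),np.array([-0.05789761,0.58569992,0.86624654]))}
def proj(n,X):
    K,d,R,t=M[n]; return cv2.projectPoints(np.atleast_2d(np.asarray(X,float)),cv2.Rodrigues(R)[0],t,K,d)[0][:,0]
def ray(n,uv,z):
    K,d,R,t=M[n]; p=cv2.undistortPoints(np.array([[uv]],float),K,d)[0,0]
    C=-R.T@t; v=R.T@np.r_[p,1]; return C+v*(z-C[2])/v[2]
def rot(a): return np.array([[np.cos(a),-np.sin(a)],[np.sin(a),np.cos(a)]])
HINGE=np.array([0,-.054]);PIV=np.array([.026,.074])
def cell(p,q): return p[:2]+rot(p[2])@np.asarray(q)
def jaw(p,ja,q): return cell(p,HINGE+rot(ja)@np.asarray(q))
def lat(p,la,q): return cell(p,PIV+rot(la)@np.asarray(q))
E
python3 - <<'E'
from h import *
px=lambda u,v:np.array([(290+(u+.5)/3.3)/1.5-.5,(195+(v+.5)/3.3)/1.5-.5])
S=lambda u,v:np.array([(u+.5)/1.5-.5,(v+.5)/1.5-.5])
C=-M['top'][2].T@M['top'][3];print('cam',C)
cor=[(122,173,-.075,-.1),(510,237,-.075,.1),(467,530,.075,.1),(66,466,.075,-.1)]
def res(p):
    X=[];U=[]
    for u,v,x,y in cor: X.append([*cell(p,(x,y)),p[5]]);U.append(px(u,v))
    X.append([*cell(p,HINGE),.066]);U.append(px(164,281))
    X.append([*cell(p,PIV),.076]);U.append(px(427,373))
    X.append([*jaw(p,p[3],(-.06,.064)),.112]);U.append(px(193,70))
    X.append([*jaw(p,p[3],(-.014,.128)),.079]);U.append(px(360,84))
    X.append([*lat(p,p[4],(.08,0)),.112]);U.append(px(581,464))
    r1=(proj('top',X)-U)
    X2=[X[6],X[8]];U2=[S(458,275),S(298,293)]
    r2=proj('scene',X2)-U2
    return np.r_[r1.ravel(),r2.ravel()]
o=least_squares(res,[.65,0,3.0,.7,1,.01],loss='soft_l1');p=o.x
print(p.round(4));print(o.fun.reshape(-1,2).round(2))
for n,q in dict(hinge=cell(p,HINGE),piv=cell(p,PIV),post=jaw(p,p[3],(-.06,.064)),post_closed=jaw(p,0,(-.06,.064)),keep=jaw(p,p[3],(-.014,.128)),keepc=jaw(p,0,(-.014,.128)),lpost=lat(p,p[4],(.08,0)),l21=lat(p,2.1,(.08,0)),l30=lat(p,3.0,(.08,0)),cap=ray('top',px(280,283),.063)[:2]).items(): print(n,q.round(4))
print('cap in cell',rot(-p[2])@(ray('top',px(280,283),.063)[:2]-p[:2]))
for n,uv in dict(meter=(200,272),jar=(585,288),core=(534,397)).items(): print(n,ray('top',S(*uv),.05).round(3))
E
```

```text
cam [ 0.39800183 -0.02104373  0.96846854]
[ 5.9230e-01  2.0000e-04  3.0561e+00  8.4040e-01  1.1165e+00 -4.4900e-02]
[[-0.43  0.42]
 [-3.45 -0.05]
 [-3.53 -2.57]
 [-0.03 -2.83]
 [ 0.53 -0.39]
 [ 0.71  0.39]
 [-0.35  0.01]
 [ 0.45  0.23]
 [ 1.1   0.41]
 [-0.   -0.73]
 [-1.03  0.11]]
hinge [0.5969 0.0541]
piv [ 0.5601 -0.0713]
post [0.6844 0.0486]
post_closed [ 0.6512 -0.0148]
keep [ 0.6948 -0.0296]
keepc [ 0.5999 -0.0747]
lpost [ 0.5189 -0.1399]
l21 [ 0.5944 -0.1435]
l30 [ 0.638  -0.0893]
cap [0.6001 0.0012]
cap in cell [-0.00771286 -0.00166114]
meter [0.594 0.279 0.05 ]
jar [ 0.619 -0.332  0.05 ]
core [ 0.442 -0.256  0.05 ]
```

```bash
cat >> h.py <<'E'
def plan(cur,way):
    """cur, way: (x,y,z,angle of tool y). prints slide mm, rot deg about tool z"""
    a=cur[3]; ex=np.array([-np.sin(a),np.cos(a)]); ey=np.array([np.cos(a),np.sin(a)])
    for w in way:
        d=np.asarray(w[:2])-cur[:2]; th=(a-w[3]+np.pi)%(2*np.pi)-np.pi
        # tool z down: x angle = y angle + pi/2
        print([round(1e3*float(d@ex),1),round(1e3*float(d@ey),1),round(1e3*(cur[2]-w[2]),1)],[0,0,round(np.degrees(th),1)])
def pose(s):
    w,x,y,z=s['eef_rot']; yx=2*(x*y-w*z); yy=1-2*(x*x+z*z)
    return [*s['eef_pos'],np.arctan2(yy,yx)]
E
python3 - <<'E'
from h import *
import json
from workcell import r
px=lambda u,v:np.array([(290+(u+.5)/3.3)/1.5-.5,(195+(v+.5)/3.3)/1.5-.5])
S=lambda u,v:np.array([(u+.5)/1.5-.5,(v+.5)/1.5-.5])
cor=[(122,173,-.075,-.1),(510,237,-.075,.1),(467,530,.075,.1),(66,466,.075,-.1)]
def res(p):
    X=[];U=[]
    for u,v,x,y in cor: X.append([*cell(p,(x+p[5],y+p[6])),.01]);U.append(px(u,v))
    X.append([*cell(p,HINGE),.066]);U.append(px(164,281))
    X.append([*cell(p,PIV),.076]);U.append(px(427,373))
    X.append([*jaw(p,p[3],(-.06,.064)),.112]);U.append(px(193,70))
    X.append([*jaw(p,p[3],(-.014,.128)),.079]);U.append(px(360,84))
    X.append([*lat(p,p[4],(.08,0)),.112]);U.append(px(581,464))
    return np.r_[(proj('top',X)-U).ravel(),(proj('scene',[X[6],X[8]])-[S(458,275),S(298,293)]).ravel()]
o=least_squares(res,[.6,0,3.05,.8,1.1,0,0]);p=o.x
print(p.round(4));print(o.fun.reshape(-1,2).round(2))
json.dump(list(p),open('p.json','w'))
for n,q in dict(hinge=cell(p,HINGE),piv=cell(p,PIV),post=jaw(p,p[3],(-.06,.064)),lpost=lat(p,p[4],(.08,0))).items(): print(n,q.round(4))
q=jaw(p,p[3],(-.06,.064)); s=q-cell(p,HINGE); ta=np.arctan2(s[1],s[0])-np.pi/2; print('tang',ta)
print(pose(r.sense())); plan(pose(r.sense()),[(*q,.19,ta+.1),(*q,.086,ta+.1)])
E
```

```text
[5.9310e-01 1.8000e-03 3.0611e+00 8.2030e-01 1.1047e+00 1.3300e-02
 8.5000e-03]
[[-0.65 -0.18]
 [ 0.69 -0.31]
 [ 0.54  0.52]
 [-0.59 -0.11]
 [-0.11 -0.67]
 [ 0.15 -0.16]
 [-0.42 -0.18]
 [ 0.4   0.53]
 [ 0.37  0.04]
 [ 0.2  -0.69]
 [-0.31 -0.16]]
hinge [0.5974 0.0556]
piv [ 0.5612 -0.0699]
post [0.6849 0.0488]
lpost [ 0.5196 -0.1383]
tang -1.6486553718628492
[np.float64(0.21062982338664582), np.float64(-0.588210227450179), np.float64(0.214113801698673), np.float64(-1.2270068490431327)]
[661.2, -439.8, np.float64(24.1)] [0, 0, np.float64(18.4)]
[661.2, -439.8, np.float64(128.1)] [0, 0, np.float64(18.4)]
```

Request:
jog_arm --slide '[[661,-440,24],[661,-440,24],[661,-440,24],[661,-440,24],[661,-440,24],[661,-440,24],[661,-440,24],[661,-440,24],[661,-440,24],[661,-440,24],[661,-440,24],[661,-440,24]]' --rot '[[0,0,18],[0,0,18],[0,0,18],[0,0,18],[0,0,18],[0,0,18],[0,0,18],[0,0,18],[0,0,18],[0,0,18],[0,0,18],[0,0,18]]' --fingers 35

```text
t: 1.6
eef_pos: [0.6591, 0.0149, 0.1916]
eef_rot: [0.0, 1.0, 0.015, -0.0]
ft_force: [0.7, -0.2, 0.8]
finger_gap: 0.354
grasp_force: 0.0
```

Run:
```python
from h import *
import json
from workcell import r
p=np.array(json.load(open('p.json')));s=r.sense();c=pose(s);print(np.round(c,4),s['joint_pos'].round(3),s['finger_gap'],s['ft_force'])
q=jaw(p,p[3],(-.06,.064))
plan(c,[(*q,.19,-1.55),(*q,.086,-1.55)])
```

```text
[ 0.6591  0.0149  0.1916 -1.5411] [-0.077  0.562  1.494 -0.     1.086  1.464] 0.35379341235933554 [ 0.73831797 -0.19044258  0.79610161]
[26.8, -33.1, np.float64(1.6)] [0, 0, np.float64(0.5)]
[26.8, -33.1, np.float64(105.6)] [0, 0, np.float64(0.5)]
```

Request:
jog_arm --slide '[[27,-33,2],[27,-33,2],[27,-33,2]]' --rot '[[0,0,0],[0,0,0],[0,0,0]]'

```text
t: 1.98
eef_pos: [0.6837, 0.0465, 0.1895]
eef_rot: [0.0, 1.0, 0.015, -0.001]
ft_force: [-1.3, 0.3, 0.0]
finger_gap: 0.348
grasp_force: 0.0
```

Run:
```python
from h import *
import json
from workcell import r
p=np.array(json.load(open('p.json')));s=r.sense();c=pose(s);print(np.round(c,4),s['finger_gap'],s['ft_force'].round(2))
q=jaw(p,p[3],(-.06,.064))
plan(c,[(*q,.086,-1.6)])
X=[[*q,.112],[*q,.07],c[:3]]
for n in('scene',):
    im=r.read_camera(n)['image'][:,:,::-1]; print(proj(n,X).round(1))
    u,v=proj(n,X)[0].astype(int); k=im[v-60:v+50,u-75:u+75]; cv2.imwrite('pics/s1.png',cv2.resize(k,None,fx=5,fy=5,interpolation=cv2.INTER_CUBIC));print(u-75,v-60)
```

```text
[ 0.6837  0.0465  0.1895 -1.541 ] 0.34827327183481444 [-1.27  0.29  0.04]
[1.2, -2.2, np.float64(103.5)] [0, 0, np.float64(3.4)]
[[305.4 182.5]
 [304.2 194.7]
 [306.6 158.4]]
230 122
```

View pics/s1.png

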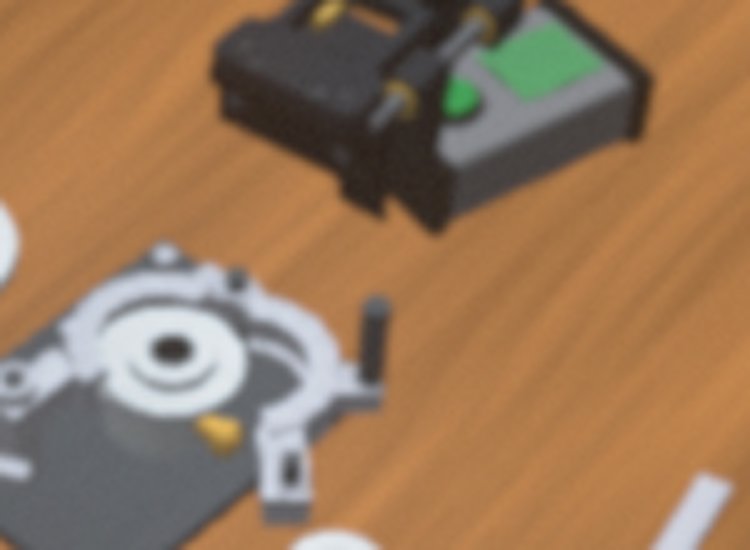

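The crop shows the jaw post top at (376,300), which is within 1 px of the prediction, and the fingers straight above it. I'll lower over the post.

Request:
jog_arm --slide '[[1,0,40],[1,0,80],[1,0,103],[1,0,103]]' --rot '[[0,0,3],[0,0,3],[0,0,3],[0,0,3]]'

```text
t: 2.52
eef_pos: [0.6841, 0.0456, 0.0857]
eef_rot: [0.0, 1.0, -0.012, -0.002]
ft_force: [-0.6, 0.0, -0.1]
finger_gap: 0.352
grasp_force: 0.0
```

Request:
jog_arm --slide '[[0,0,0],[0,0,0],[0,0,0]]' --rot '[[0,0,0],[0,0,0],[0,0,0]]' --fingers 20

```text
t: 2.9
eef_pos: [0.6855, 0.0467, 0.0879]
eef_rot: [0.0, 1.0, -0.011, 0.001]
ft_force: [0.6, -0.4, 0.1]
finger_gap: 0.204
grasp_force: 0.0
```

Run:
```python
from h import *
import json
from workcell import r
p=np.array(json.load(open('p.json')));s=r.sense();c=pose(s);print(np.round(c,4),s['finger_gap'],s['ft_force'].round(2))
way=[]
for a in np.arange(p[3]-.1,-.06,-.08):
    q=jaw(p,a,(-.06,.064)); d=q-cell(p,HINGE); t=np.arctan2(d[1],d[0])-np.pi/2
    # tool leads post by slack ~2.5 mm
    way.append((*q,.086,t+.15)); print(round(a,2),end=' ')
plan(c,way)
```

```text
[ 0.6855  0.0467  0.0879 -1.5936] 0.20402920555789186 [ 0.65 -0.42  0.09]
0.72 0.64 0.56 0.48 0.4 0.32 0.24 0.16 0.08 0.0 [-1.6, 6.7, np.float64(1.9)] [0, 0, np.float64(0.3)]
[-2.9, 13.6, np.float64(1.9)] [0, 0, np.float64(4.9)]
[-4.8, 20.3, np.float64(1.9)] [0, 0, np.float64(9.5)]
[-7.3, 26.9, np.float64(1.9)] [0, 0, np.float64(14.0)]
[-10.2, 33.3, np.float64(1.9)] [0, 0, np.float64(18.6)]
[-13.7, 39.4, np.float64(1.9)] [0, 0, np.float64(23.2)]
[-17.6, 45.2, np.float64(1.9)] [0, 0, np.float64(27.8)]
[-22.0, 50.7, np.float64(1.9)] [0, 0, np.float64(32.4)]
[-26.8, 55.8, np.float64(1.9)] [0, 0, np.float64(37.0)]
[-32.0, 60.5, np.float64(1.9)] [0, 0, np.float64(41.5)]
```

Request:
jog_arm --slide '[[-1,3,1],[-2,7,1],[-2,10,1],[-3,14,1],[-4,17,1],[-5,20,1],[-6,24,1],[-7,27,1],[-9,30,1],[-10,33,1],[-12,36,1],[-14,39,1]]' --rot '[[0,0,0],[0,0,0],[0,0,3],[0,0,5],[0,0,7],[0,0,9],[0,0,12],[0,0,14],[0,0,16],[0,0,18],[0,0,21],[0,0,23]]'

```text
t: 4.4
eef_pos: [0.6704, 0.0079, 0.0859]
eef_rot: [0.0, 0.977, -0.211, 0.0]
ft_force: [2.1, 0.9, -0.6]
finger_gap: 0.201
grasp_force: 0.9
```

```bash
cat > jw.py <<'E'
from h import *
import json,sys
from workcell import r
p=np.array(json.load(open('p.json')));s=r.sense();c=pose(s);print(np.round(c,4),s['finger_gap'],s['ft_force'].round(2))
d=rot(-p[2])@(np.array(c[:2])-p[:2])-HINGE
print('tool ang rel closed post',np.arctan2(d[1],d[0])-np.arctan2(.064,-.06),'rad',np.hypot(*d))
way=[]
for a in map(float,sys.argv[1:]):
    q=jaw(p,a,(-.06,.064)); d=q-cell(p,HINGE); t=np.arctan2(d[1],d[0])-np.pi/2
    way.append((*q,.087,t+.15))
plan(c,way)
E
python3 jw.py .28 .24 .2 .16 .12 .08 .04 0 -.04 -.08
```

```text
[ 0.6704  0.0079  0.0859 -1.997 ] 0.20073030537028677 [ 2.09  0.87 -0.63]
tool ang rel closed post 0.31910603131543835 rad 0.0871985961244626
[-0.1, 3.5, np.float64(-1.1)] [0, 0, np.float64(2.4)]
[-0.8, 6.9, np.float64(-1.1)] [0, 0, np.float64(4.7)]
[-1.7, 10.3, np.float64(-1.1)] [0, 0, np.float64(7.0)]
[-2.7, 13.6, np.float64(-1.1)] [0, 0, np.float64(9.3)]
[-3.8, 17.0, np.float64(-1.1)] [0, 0, np.float64(11.6)]
[-5.1, 20.2, np.float64(-1.1)] [0, 0, np.float64(13.9)]
[-6.5, 23.5, np.float64(-1.1)] [0, 0, np.float64(16.2)]
[-8.0, 26.6, np.float64(-1.1)] [0, 0, np.float64(18.4)]
[-9.7, 29.7, np.float64(-1.1)] [0, 0, np.float64(20.7)]
[-11.5, 32.7, np.float64(-1.1)] [0, 0, np.float64(23.0)]
```

Request:
jog_arm --slide '[[0,2,0],[0,4,0],[-1,6,0],[-1,8,0],[-2,10,0],[-2,12,0],[-3,14,0],[-3,15,0],[-4,17,0],[-4,18,0],[-5,20,0],[-5,20,0]]' --rot '[[0,0,1],[0,0,2],[0,0,4],[0,0,5],[0,0,7],[0,0,8],[0,0,9],[0,0,10],[0,0,11],[0,0,12],[0,0,13],[0,0,13]]'

```text
t: 5.9
eef_pos: [0.6574, -0.0083, 0.086]
eef_rot: [0.0, 0.947, -0.32, 0.0]
ft_force: [0.6, 0.4, -1.0]
finger_gap: 0.199
grasp_force: 0.5
```

```bash
python3 jw.py .06 .04 .02 0 -.02 -.04 -.06 -.08
```

```text
[ 0.6574 -0.0083  0.086  -2.2222] 0.1989247919880135 [ 0.59  0.4  -0.99]
tool ang rel closed post 0.08197023491398658 rad 0.08763275740082416
[-0.2, 1.9, np.float64(-1.0)] [0, 0, np.float64(2.1)]
[-0.6, 3.6, np.float64(-1.0)] [0, 0, np.float64(3.2)]
[-1.0, 5.3, np.float64(-1.0)] [0, 0, np.float64(4.4)]
[-1.4, 7.1, np.float64(-1.0)] [0, 0, np.float64(5.5)]
[-1.8, 8.7, np.float64(-1.0)] [0, 0, np.float64(6.7)]
[-2.3, 10.4, np.float64(-1.0)] [0, 0, np.float64(7.8)]
[-2.8, 12.1, np.float64(-1.0)] [0, 0, np.float64(9.0)]
[-3.4, 13.8, np.float64(-1.0)] [0, 0, np.float64(10.1)]
```

Request:
jog_arm --slide '[[0,1,0],[0,2,0],[0,3,0],[-1,4,0],[-1,5,0],[-1,6,0],[-1,7,0]]' --rot '[[0,0,1],[0,0,1],[0,0,2],[0,0,2],[0,0,3],[0,0,3],[0,0,3]]'

```text
t: 6.78
eef_pos: [0.6524, -0.013, 0.086]
eef_rot: [0.0, 0.939, -0.344, -0.0]
ft_force: [0.8, 4.6, 0.7]
finger_gap: 0.201
grasp_force: 1.5
```

Request:
jog_arm --slide '[[0,1,0],[0,1,0]]' --rot '[[0,0,0],[0,0,0]]'

```text
t: 7.02
eef_pos: [0.6517, -0.0138, 0.086]
eef_rot: [0.0, 0.939, -0.344, -0.0]
ft_force: [0.6, 1.8, 0.2]
finger_gap: 0.2
grasp_force: 1.0
```

```bash
python3 jw.py -.02 -.04 -.06
```

```text
[ 0.6517 -0.0138  0.086  -2.2741] 0.19968451825048436 [0.64 1.81 0.2 ]
tool ang rel closed post -0.009097071858980676 rad 0.08809072040967819
[-0.6, 0.9, np.float64(-1.0)] [0, 0, np.float64(3.7)]
[-0.9, 2.6, np.float64(-1.0)] [0, 0, np.float64(4.9)]
[-1.4, 4.3, np.float64(-1.0)] [0, 0, np.float64(6.0)]
```

Not yet against a stop, so I continue in 1 mm steps.

Request:
jog_arm --slide '[[0,1,0],[0,2,0],[0,2,0]]' --rot '[[0,0,0],[0,0,0],[0,0,0]]'

```text
t: 7.4
eef_pos: [0.6505, -0.0154, 0.086]
eef_rot: [0.0, 0.939, -0.344, -0.0]
ft_force: [0.7, 2.8, -0.0]
finger_gap: 0.2
grasp_force: 1.1
```

Request:
jog_arm --slide '[[0,1,0],[0,1,0]]' --rot '[[0,0,0],[0,0,0]]'

```text
t: 7.65
eef_pos: [0.6499, -0.016, 0.0859]
eef_rot: [0.0, 0.939, -0.344, -0.0]
ft_force: [1.3, 4.2, 0.3]
finger_gap: 0.2
grasp_force: 1.8
```

```bash
python3 jw.py -.06
```

```text
[ 0.6499 -0.016   0.0859 -2.2742] 0.19985627048876553 [1.27 4.23 0.28]
tool ang rel closed post -0.04025146082327602 rad 0.0887349392810091
[-1.4, 1.4, np.float64(-1.1)] [0, 0, np.float64(6.0)]
```

Request:
jog_arm --slide '[[0,1,0],[0,1,0]]' --rot '[[0,0,0],[0,0,0]]'

```text
t: 7.9
eef_pos: [0.6497, -0.0162, 0.0859]
eef_rot: [-0.001, 0.939, -0.345, 0.0]
ft_force: [3.9, 9.6, -0.8]
finger_gap: 0.204
grasp_force: 4.2
```

Request:
jog_arm --slide '[[0,1,0],[0,1,0]]' --rot '[[0,0,0],[0,0,0]]'

```text
t: 8.15
eef_pos: [0.6496, -0.0163, 0.0859]
eef_rot: [-0.001, 0.939, -0.345, 0.001]
ft_force: [6.1, 12.4, -2.6]
finger_gap: 0.201
grasp_force: 6.8
```

It has met the hard stop. Back off, lift, and head for the latch.

Request:
jog_arm --slide '[[0,-2,0],[0,-3,0],[0,-3,-30],[0,-3,-70],[0,-3,-90],[0,-3,-90]]' --rot '[[0,0,0],[0,0,0],[0,0,0],[0,0,0],[0,0,0],[0,0,0]]'

```text
t: 8.9
eef_pos: [0.651, -0.0158, 0.1773]
eef_rot: [-0.0, 0.939, -0.345, 0.001]
ft_force: [0.3, -0.3, -0.1]
finger_gap: 0.198
grasp_force: 0.0
```

```bash
python3 jw.py
python3 - <<'E'
from h import *
import json
from workcell import r
p=np.array(json.load(open('p.json')));c=pose(r.sense())
q=lat(p,p[4],(.08,0)); plan(c,[(*q,.17,p[2]+p[4]+np.pi/2+.05)])
im=r.read_camera('scene')['image'][:,:,::-1]
u,v=proj('scene',[[*p[:2],.06]])[0].astype(int)
print(u-80,v-60,proj('scene',[[*jaw(p,0,(-.06,.064)),.112],[*jaw(p,0,(-.014,.128)),.079],[*q,.112],[*p[:2],.063]]).round(1))
cv2.imwrite('pics/s2.png',cv2.resize(im[v-60:v+60,u-80:u+80],None,fx=5,fy=5,interpolation=cv2.INTER_CUBIC))
E
```

```text
[ 0.651  -0.0158  0.1773 -2.2745] 0.19772614280051456 [ 0.31 -0.32 -0.14]
tool ang rel closed post -0.028749210054125562 rad 0.08925993930914176
[-20.9, 178.4, np.float64(7.3)] [0, 0, np.float64(-101.9)]
182 130 [[277.9 190.9]
 [244.3 205.1]
 [198.2 195. ]
 [262.  190.1]]
```

View pics/s2.png

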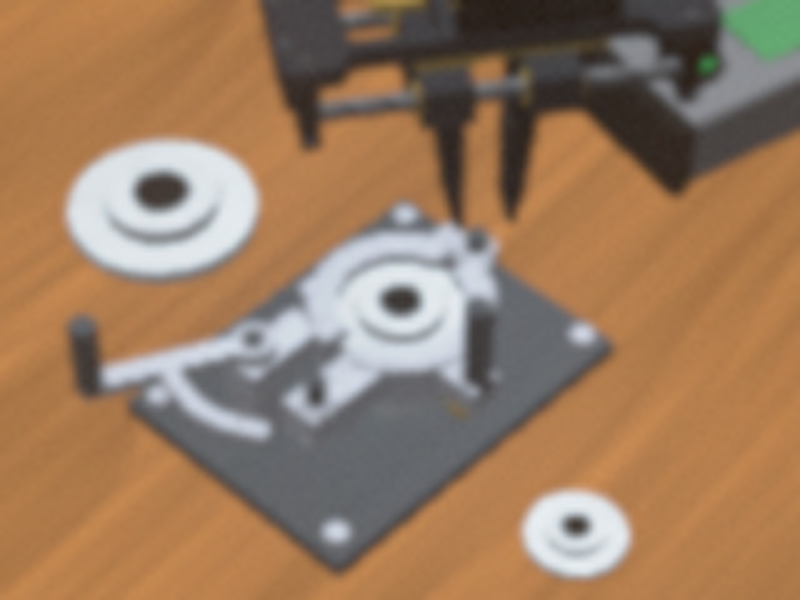

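The ring is closed: jaw post top at (481,300) and keeper pin at (317,385), both as predicted for closed. The cap is centred at (400,300). The latch post top (83,322) is also within 1 px of the prediction. Move over the latch post.

Request:
jog_arm --slide '[[-2,18,5],[-4,36,5],[-6,54,5],[-9,72,5],[-11,90,5],[-13,108,5],[-15,126,5],[-17,144,5],[-19,160,5],[-21,178,5],[-21,178,5],[-21,178,5]]' --rot '[[0,0,-10],[0,0,-20],[0,0,-30],[0,0,-40],[0,0,-50],[0,0,-60],[0,0,-70],[0,0,-80],[0,0,-90],[0,0,-100],[0,0,-100],[0,0,-100]]' --fingers 35

```text
t: 10.45
eef_pos: [0.5196, -0.1372, 0.1704]
eef_rot: [-0.0, 0.868, 0.496, -0.0]
ft_force: [0.0, -0.1, -0.5]
finger_gap: 0.349
grasp_force: 0.0
```

```bash
cat > lt.py <<'E'
from h import *
import json,sys
from workcell import r
p=np.array(json.load(open('p.json')));s=r.sense();c=pose(s);f=s['ft_force']
d=rot(-p[2])@(np.array(c[:2])-p[:2])-PIV; a0=np.arctan2(d[1],d[0]); t=a0+p[2]+np.pi/2
print(np.round(c,4),s['finger_gap'],f.round(2)); print('lever',a0,'rad',np.hypot(*d),'tangential push',-(f[0]*np.cos(t)+f[1]*np.sin(t)))
plan(c,[(*lat(p,a,(.08,0)),float(sys.argv[1]),p[2]+a+np.pi/2) for a in map(float,sys.argv[2:])])
E
python3 lt.py .087 1.1047
```

```text
[ 0.5196 -0.1372  0.1704 -0.5332] 0.34908515418671066 [ 0.03 -0.13 -0.5 ]
lever 1.0974462778143366 rad 0.07916994767790624 tangential push -0.09758076996205547
[-0.8, 0.6, np.float64(83.4)] [0, 0, np.float64(0.8)]
```

Request:
jog_arm --slide '[[-1,1,40],[-1,1,75],[-1,1,82],[-1,1,82]]' --rot '[[0,0,0],[0,0,0],[0,0,0],[0,0,0]]'

```text
t: 10.95
eef_pos: [0.5202, -0.1386, 0.0892]
eef_rot: [-0.0, 0.868, 0.497, -0.0]
ft_force: [0.2, 0.8, -0.0]
finger_gap: 0.348
grasp_force: 0.0
```

Request:
jog_arm --slide '[[0,0,0],[0,0,0],[0,0,0]]' --rot '[[0,0,0],[0,0,0],[0,0,0]]' --fingers 20

```text
t: 11.32
eef_pos: [0.52, -0.1389, 0.0896]
eef_rot: [0.0, 0.867, 0.498, 0.0]
ft_force: [-0.1, 0.6, -1.0]
finger_gap: 0.204
grasp_force: 0.0
```

```bash
python3 lt.py .088 1.15 1.2 1.25 1.3 1.35 1.4 1.45 1.5 1.55 1.6 1.65 1.7
```

```text
[ 0.52   -0.1389  0.0896 -0.529 ] 0.20361880450602673 [-0.06  0.62 -0.98]
lever 1.1126315932529587 rad 0.08035908580769634 tangential push 0.3713426114839178
[0.4, 3.0, np.float64(1.6)] [0, 0, np.float64(-1.6)]
[0.6, 7.0, np.float64(1.6)] [0, 0, np.float64(-4.5)]
[1.0, 11.0, np.float64(1.6)] [0, 0, np.float64(-7.3)]
[1.6, 14.9, np.float64(1.6)] [0, 0, np.float64(-10.2)]
[2.4, 18.8, np.float64(1.6)] [0, 0, np.float64(-13.0)]
[3.4, 22.7, np.float64(1.6)] [0, 0, np.float64(-15.9)]
[4.6, 26.5, np.float64(1.6)] [0, 0, np.float64(-18.8)]
[6.0, 30.3, np.float64(1.6)] [0, 0, np.float64(-21.6)]
[7.6, 34.0, np.float64(1.6)] [0, 0, np.float64(-24.5)]
[9.3, 37.6, np.float64(1.6)] [0, 0, np.float64(-27.4)]
[11.2, 41.1, np.float64(1.6)] [0, 0, np.float64(-30.2)]
[13.3, 44.5, np.float64(1.6)] [0, 0, np.float64(-33.1)]
```

Request:
jog_arm --slide '[[0,3,2],[1,7,2],[1,11,2],[2,15,2],[2,19,2],[3,23,2],[5,26,2],[6,30,2],[8,34,2],[9,38,2],[11,41,2],[13,44,2]]' --rot '[[0,0,-2],[0,0,-5],[0,0,-7],[0,0,-10],[0,0,-13],[0,0,-16],[0,0,-19],[0,0,-22],[0,0,-25],[0,0,-27],[0,0,-30],[0,0,-33]]'

```text
t: 12.82
eef_pos: [0.5643, -0.1499, 0.0868]
eef_rot: [-0.0, 0.689, 0.724, -0.0]
ft_force: [-3.5, -0.2, -0.7]
finger_gap: 0.203
grasp_force: 1.4
```

```bash
python3 lt.py .087 1.75 1.8 1.85 1.9 1.95 2.0 2.05 2.1
```

```text
[ 0.5643 -0.1499  0.0868  0.0493] 0.20269270924379185 [-3.52 -0.23 -0.7 ]
lever 1.6902198214707325 rad 0.08007733788509513 tangential push 3.5273450301255393
[0.2, 4.8, np.float64(-0.2)] [0, 0, np.float64(-2.8)]
[0.5, 8.8, np.float64(-0.2)] [0, 0, np.float64(-5.7)]
[1.0, 12.7, np.float64(-0.2)] [0, 0, np.float64(-8.6)]
[1.7, 16.7, np.float64(-0.2)] [0, 0, np.float64(-11.4)]
[2.5, 20.6, np.float64(-0.2)] [0, 0, np.float64(-14.3)]
[3.6, 24.4, np.float64(-0.2)] [0, 0, np.float64(-17.2)]
[4.9, 28.2, np.float64(-0.2)] [0, 0, np.float64(-20.0)]
[6.4, 31.9, np.float64(-0.2)] [0, 0, np.float64(-22.9)]
```

Request:
jog_arm --slide '[[0,3,0],[0,6,0],[1,9,0],[1,11,0],[1,13,0],[2,15,0],[2,17,0],[2,17,0]]' --rot '[[0,0,-2],[0,0,-4],[0,0,-6],[0,0,-7],[0,0,-9],[0,0,-10],[0,0,-11],[0,0,-11]]'

```text
t: 13.82
eef_pos: [0.5815, -0.1469, 0.087]
eef_rot: [0.0, 0.618, 0.786, 0.0]
ft_force: [-2.2, 0.5, -0.7]
finger_gap: 0.196
grasp_force: 0.6
```

```bash
python3 lt.py .087 1.95 2.0 2.05 2.1 2.15 2.2
```

```text
[ 0.5815 -0.1469  0.087   0.2393] 0.19562315239458972 [-2.18  0.46 -0.69]
lever 1.9091489533284864 rad 0.079598549312802 tangential push 1.9871637203737897
[-0.3, 3.3, np.float64(0.0)] [0, 0, np.float64(-3.4)]
[0.1, 7.3, np.float64(0.0)] [0, 0, np.float64(-6.3)]
[0.6, 11.2, np.float64(0.0)] [0, 0, np.float64(-9.1)]
[1.3, 15.2, np.float64(0.0)] [0, 0, np.float64(-12.0)]
[2.3, 19.0, np.float64(0.0)] [0, 0, np.float64(-14.9)]
[3.4, 22.9, np.float64(0.0)] [0, 0, np.float64(-17.7)]
```

Request:
jog_arm --slide '[[0,2,0],[0,4,0],[0,6,0],[0,8,0]]' --rot '[[0,0,-2],[0,0,-4],[0,0,-5],[0,0,-7]]'

```text
t: 14.32
eef_pos: [0.5891, -0.145, 0.0869]
eef_rot: [-0.0, 0.568, 0.823, -0.0]
ft_force: [-3.1, 0.4, -0.3]
finger_gap: 0.2
grasp_force: 1.3
```

Request:
jog_arm --slide '[[0,2,0],[0,4,0],[0,6,0]]' --rot '[[0,0,-1],[0,0,-3],[0,0,-4]]'

```text
t: 14.7
eef_pos: [0.5947, -0.143, 0.087]
eef_rot: [0.0, 0.539, 0.842, -0.0]
ft_force: [-3.3, 0.3, -0.3]
finger_gap: 0.199
grasp_force: 1.3
```

```bash
python3 lt.py .087 2.1 2.15 2.2 2.25 2.3
```

```text
[ 0.5947 -0.143   0.087   0.4326] 0.1988140050782276 [-3.3   0.26 -0.31]
lever 2.0813627054134978 rad 0.08035737887344493 tangential push 2.886500125764823
[0.4, 1.5, np.float64(-0.0)] [0, 0, np.float64(-0.9)]
[0.5, 5.5, np.float64(-0.0)] [0, 0, np.float64(-3.8)]
[0.9, 9.5, np.float64(-0.0)] [0, 0, np.float64(-6.7)]
[1.5, 13.4, np.float64(-0.0)] [0, 0, np.float64(-9.5)]
[2.2, 17.4, np.float64(-0.0)] [0, 0, np.float64(-12.4)]
```

Request:
jog_arm --slide '[[0,2,0],[0,4,0],[1,6,0]]' --rot '[[0,0,-1],[0,0,-3],[0,0,-4]]'

```text
t: 15.08
eef_pos: [0.5997, -0.1402, 0.087]
eef_rot: [0.0, 0.509, 0.861, -0.0]
ft_force: [-3.9, -8.0, -0.3]
finger_gap: 0.198
grasp_force: 3.7
```

Request:
jog_arm --slide '[[0,2,0],[0,4,0],[1,6,0]]' --rot '[[0,0,-1],[0,0,-3],[0,0,-4]]'

```text
t: 15.45
eef_pos: [0.6043, -0.1374, 0.087]
eef_rot: [0.0, 0.478, 0.878, -0.001]
ft_force: [-6.2, -13.3, -2.3]
finger_gap: 0.199
grasp_force: 6.1
```

```bash
python3 lt.py .087 2.25 2.3 2.35 2.4 2.45
```

```text
[ 0.6043 -0.1374  0.087   0.5733] 0.19923135285170143 [ -6.24 -13.25  -2.27]
lever 2.219689715781321 rad 0.08006871883879613 tangential push 12.392663932835461
[0.1, 2.4, np.float64(-0.0)] [0, 0, np.float64(-1.5)]
[0.3, 6.4, np.float64(-0.0)] [0, 0, np.float64(-4.3)]
[0.7, 10.4, np.float64(-0.0)] [0, 0, np.float64(-7.2)]
[1.3, 14.4, np.float64(-0.0)] [0, 0, np.float64(-10.0)]
[2.1, 18.3, np.float64(-0.0)] [0, 0, np.float64(-12.9)]
```

Request:
jog_arm --slide '[[0,0,0],[0,0,0]]' --rot '[[0,0,0],[0,0,0]]'

```text
t: 15.7
eef_pos: [0.6048, -0.1371, 0.087]
eef_rot: [0.001, 0.479, 0.878, -0.001]
ft_force: [-3.0, -7.7, -1.8]
finger_gap: 0.198
grasp_force: 3.4
```

```bash
python3 lt.py .087 2.2
```

```text
[ 0.6048 -0.1371  0.087   0.5722] 0.1979151693665507 [-2.96 -7.69 -1.82]
lever 2.2263539972979527 rad 0.08007982987082844 tangential push 6.669320794694551
[0.1, -2.1, np.float64(0.0)] [0, 0, np.float64(1.3)]
```

Request:
jog_arm --slide '[[0,0.5,0],[0,1,0]]' --rot '[[0,0,0],[0,0,-1]]'

```text
t: 15.95
eef_pos: [0.6051, -0.1368, 0.087]
eef_rot: [0.0, 0.471, 0.882, -0.001]
ft_force: [-7.1, -11.0, -1.2]
finger_gap: 0.197
grasp_force: 5.6
```

```bash
python3 lt.py .087 2.2
```

```text
[ 0.6051 -0.1368  0.087   0.59  ] 0.19695266769095585 [ -7.14 -10.99  -1.16]
lever 2.2323702262005347 rad 0.0800289105137588 tangential push 11.99513816049826
[0.1, -2.6, np.float64(-0.0)] [0, 0, np.float64(2.4)]
```

Request:
jog_arm --slide '[[0,0,0],[0,0,0]]' --rot '[[0,0,0],[0,0,0]]'

```text
t: 16.2
eef_pos: [0.6051, -0.1368, 0.0869]
eef_rot: [0.0, 0.471, 0.882, -0.001]
ft_force: [-5.6, -9.8, -0.7]
finger_gap: 0.199
grasp_force: 5.1
```

```bash
python3 lt.py .087 2.2
```

```text
[ 0.6051 -0.1368  0.0869  0.5897] 0.19900592447012835 [-5.6  -9.81 -0.72]
lever 2.2320034893603298 rad 0.07996436790505852 tangential push 10.059531993036936
[0.0, -2.6, np.float64(-0.1)] [0, 0, np.float64(2.3)]
```

Advancing took about 12 N and the held push is about 10 N, so it is tight. Back off, lift, and check.

Request:
jog_arm --slide '[[0,-1,0],[0,-2,0],[0,-2.5,0],[0,-2.5,0]]' --rot '[[0,0,0],[0,0,0],[0,0,0],[0,0,0]]'

```text
t: 16.7
eef_pos: [0.6034, -0.1365, 0.0871]
eef_rot: [0.0, 0.472, 0.882, 0.0]
ft_force: [0.5, -0.1, -0.4]
finger_gap: 0.2
grasp_force: 0.0
```

```bash
python3 lt.py .087 2.2
```

```text
[ 0.6034 -0.1365  0.0871  0.5884] 0.20022493670068373 [ 0.5  -0.06 -0.45]
lever 2.2162061607623267 rad 0.07886932224066127 tangential push -0.39142678385473584
[-1.1, -1.3, np.float64(0.1)] [0, 0, np.float64(2.3)]
```

Request:
jog_arm --slide '[[0,0,-30],[0,0,-70],[0,0,-110],[-40,-40,-140],[-80,-80,-140],[-100,-100,-140]]' --rot '[[0,0,0],[0,0,0],[0,0,0],[0,0,0],[0,0,0],[0,0,0]]'

```text
t: 17.45
eef_pos: [0.5749, -0.2777, 0.2275]
eef_rot: [0.001, 0.472, 0.881, -0.0]
ft_force: [-0.3, 0.8, -0.5]
finger_gap: 0.198
grasp_force: 0.0
```

Run:
```python
from h import *
import json
from workcell import r
p=np.array(json.load(open('p.json')))
im=r.read_camera('scene')['image'][:,:,::-1]
u,v=proj('scene',[[*p[:2],.06]])[0].astype(int)
print(u-80,v-60); print({a:proj('scene',[[*lat(p,a,(.08,0)),.112]])[0].round(1) for a in(2.15,2.2,2.25)},proj('scene',[[*jaw(p,0,(-.06,.064)),.112],[*p[:2],.063]]).round(1))
cv2.imwrite('pics/s3.png',cv2.resize(im[v-60:v+60,u-80:u+80],None,fx=5,fy=5,interpolation=cv2.INTER_CUBIC))
```

```text
182 130
{2.15: array([223.5, 212.4]), 2.2: array([225.3, 212.6]), 2.25: array([227.1, 212.8])} [[277.9 190.9]
 [262.  190.1]]
```

View pics/s3.png

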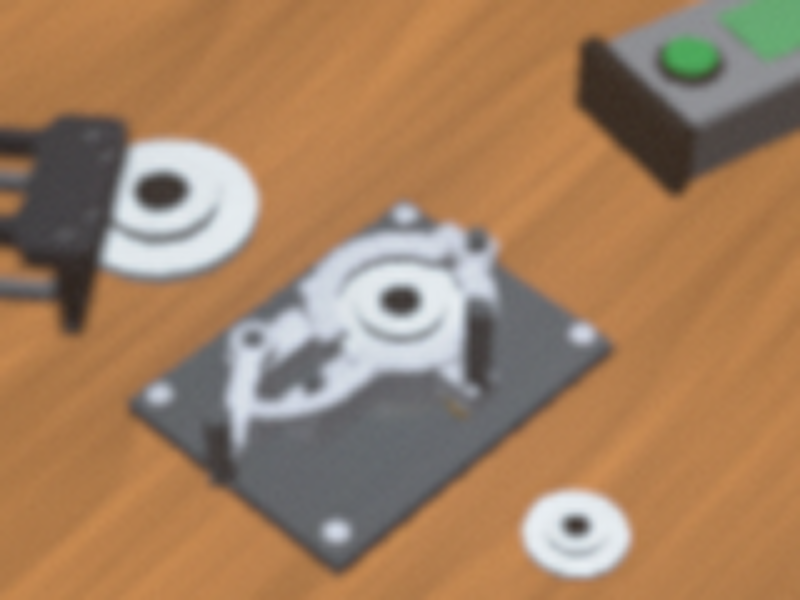

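The hook now wraps round the keeper pin (315,383). The lever post top is at (217,425), about 2.2 rad. The cap (400,300) is centred and the gripper is clear. Handing in.

```bash
python3 -c "
from workcell import r
print(r.job_done())"
```

```text
the job is handed in; nothing more can be done
None
```

I closed the clamp ring with the cap centred, latched the hook over the keeper pin, tightened it to about 11 N (12 N while advancing, 10 N held), and handed the job in at about 17.5 s of the 64 s; no verdict was returned.

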